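# Shut and weight the tile-drying press

### The arm

A 6-joint arm with a two-finger parallel gripper is mounted at the origin on the work surface. World frame = base frame: x ahead of the robot, y to its left, z up, the work surface at z = 0. Lengths are in m, angles in degrees, forces in N, time in s.
With the tool pointing down it reaches from about 0.4 to 0.825 m from the base axis. Payload 7 kg.
Tool frame: the origin (TCP) lies midway between the tips of the shut fingers; the grasp point (between the pads) lies 19 mm behind it; z points along the fingers, y is the direction in which the jaws open and shut (so a half turn about z gives the same grasp; the last joint's range is limited). The gripper opens to 88 mm and grips with 3 to 60 N. Pads are 19 mm wide; open, the fingers measure 130 mm over their backs; the gripper's body (78 mm by 193 mm) begins 47 mm behind the grasp point.
Start: joints at [82.684, 20.546, 0.682, 0, -70.136, -16.507], TCP at [0.273, 0.617, 0.227] pointing down, gripper open.
Joint ranges: [-176.03, 176.03], [-82.01, 121.73], [-58.28, 71.71], [-173.87, 95.51], [-174.79, -0.11], [-173.66, 173.66]. Speed limits (degrees/s): [136.94, 136.94, 172.46, 180, 180, 180].

### API

Orientations are given as a 3x3 rotation matrix whose columns are the frame's x, y, z axes.
In Python, from rig import robot gives the robot as it stands. Calls block until the motion is done:
- robot.goto(position, orientation): joint-space move of the TCP to a pose.
- robot.servo_line(position, ori=None, speed=0.15): straight line of the TCP; ori=None keeps the orientation; speed is the mean speed in m/s.
- robot.movej(angles): joint-space move.
- robot.move_gripper(opening): opening from 0.0 (shut) to 1.0 (fully open); the grip force is fixed at half the most; returns when the fingers have stopped.
- robot.dwell(seconds).
- robot.ik(position, orientation): joint angles nearest the present ones, or None.
- robot.grab_frame(name): name is "side" or "top" or "wrist"; returns (picture, depth): 420x560x3 uint8, red, green, blue; 420x560 float32, m along the optical axis (not along the pixel's ray), 0 where there is no reading.
- robot.camera_info(name): a dict with "vfov" (degrees; the focal length in pixels is half the picture's height over the tangent of half this angle, whatever the lens; pixels are square), "cx", "cy" (the principal point, pixels), "k1" (the pictures are not rectified: a ray, as slopes to the right and down, at radius r is drawn at 1 + k1 r^2 times it, then the intrinsics apply), "view" (4x4, takes a point from world to camera coordinates); the wrist camera has in their place "T_tool_cam" (4x4, takes a point from camera to tool coordinates, whose origin is the TCP and whose axes are the flange's). Camera axes: x right, y down, z forward; pixel columns grow to the right and rows downward; lengths in m; the calibration is good to about 2 mm. A picture is of the moment at which its call begins: read the wrist's pose just before it. camera_info takes no time and is no camera call.
A pose or a line that the arm cannot do raises robot.Unreachable and nothing moves.
- robot.job_done(): hands the job in, once; it reports no verdict.
Readings, each from a call of its own:
- robot.read_t(): time.
- robot.read_qpos(): joint angles.
- robot.read_qvel(): joint speeds.
- robot.read_effort(): joint torques, N m.
- robot.read_position(): TCP position.
- robot.read_tcp_rot(): TCP orientation.
- robot.read_force(): force on the tool from outside, world axes, zero at the start.
- robot.read_ft_torque(): the same for the moment, N m.
- robot.read_grip_width(): opening from 0.0 (shut) to 1.0 (fully open).
Only numpy, scipy, OpenCV 4.12 (cv2) and the standard library are available. Lean on these libraries where they do the work, as an engineer would, in place of code of your own. Each camera call takes 0.05 s, during which the arm holds its last target.

### The job

Shut the tile-drying press for the night: work the wedge backward out from under the heavy stone slab in small, slow tugs, so that the slab sinks onto the tiles gently and never drops, and put the wedge away in the blue tray. With the slab down and still bare, pull the red lever right down to its stop to squeeze the tiles and let it come back to rest; only then lay all the iron weights there are on the slab, side by side and not stacked, leaving the other things on the table where they are.

Things in the scene. Friction and masses are not known exactly. Their poses are not given: they have to be found in the camera images.
- press: Drying press fixed to the table, its place and angle vary. Origin: on the table under the middle of the shut slab's front edge; x to the back (hinge), y left, z up. Wooden base 12 mm thick: 260 mm back, 195 mm to each side; in front a 130 mm wide apron, same thickness, reaches 150 mm forward. Four tiles 14 mm thick lie under the slab, either side of a clear middle channel.
- shaft_mid (a point): Middle of the press's 16 mm thick shaft, which crosses over the slab along the press's y, 100 mm above the table, between two green posts (116 mm high, 26 x 16 mm, 179 mm left and right of here). Axes as the press. A steel arm with a 19 mm rubber foot points forward from here, foot 75 mm in front, about 105 mm above the table; the lever swings it down onto the slab.
- slab (a joint): Hinge of the heavy stone slab (3.6 kg), rad: 0 = shut, level on the tiles; about 0.073 at the start, its front edge resting on the wedge. Slab 220 mm deep, 320 mm wide, 22 mm thick, hinged along its back edge (press x 220, z 26 mm). Shut, its top is 48 mm above the table. A lip 8 x 8 mm runs on top along the front, left and right edges.
- slab_mid (a point): Centre of the slab's top face; moves with the slab. Axes as the press (x to the hinge, y left), z out of the face. The face reaches 110 mm forward and back and 160 mm left and right of here, lips included. The shaft crosses above the face 30 mm behind here.
- wedge_mid (a point): Middle of the wooden wedge, 20 mm above its flat underside: 120 mm long (its x, tip at +60 mm, butt at -60 mm), 30 mm wide (y), 0.09 kg. The last 20 mm at the butt (yellow end) are a block 40 mm high; from there the top slopes evenly down to 6 mm at the tip. At the start it lies on the press base in line with the press, tip to the back, under the slab's front edge.
- wedge_butt (a point): Middle of the wedge's butt block, where to grip it (30 mm wide), 50 mm from wedge_mid along its -x, same axes; about 39 mm in front of the slab at the start. The wedge is held by friction (some 8 to 25 N to draw it to the press's -x) and stays where it is left. The slab sinks as it is drawn, is shut after about 48 mm of draw, and the tip is clear of the slab after about 72 mm.
- lever (a joint): Sprung hand lever at the right (-y) end of the shaft, rad: 0 = at rest, standing up and leaning 0.35 rad to the front; it is pulled forward and down (to the press's -x); solid stop at 0.72. The spring brings it back to 0: about 5 N at the grip at rest, 11 N at the stop.
- lever_grip (a point): Middle of the lever's red grip, a round bar 26 mm thick and 44 mm long along the press's y, on a 14 mm rod, 160 mm from the lever's axis; moves with the lever. About 0.25 m above the table at rest, 0.18 m at the stop.
- lever_axis (a point): Fixed point on the lever's axis of rotation (along the press's y) in the plane in which the lever swings, 100 mm above the table.
- tray: Blue open tray fixed to the table, for the wedge: 180 mm (its x) by 130 mm (its y), 32 mm high, walls and floor 6 mm thick. Origin: centre of its underside.
- weight1_mid (a point): Centre of a dark cast-iron block weight, 46 mm (x) by 58 mm (y) by 36 mm high (z), about 0.6 kg. Two to four such weights stand on the table to the left; an absent one reads None.
- weight2_mid (a point): Centre of a dark cast-iron block weight, 46 mm (x) by 58 mm (y) by 36 mm high (z), about 0.6 kg. Two to four such weights stand on the table to the left; an absent one reads None.
- weight3_mid (a point): Centre of a dark cast-iron block weight, 46 mm (x) by 58 mm (y) by 36 mm high (z), about 0.6 kg. Two to four such weights stand on the table to the left; an absent one reads None.
- weight4_mid (a point): Centre of a dark cast-iron block weight, 46 mm (x) by 58 mm (y) by 36 mm high (z), about 0.6 kg. Two to four such weights stand on the table to the left; an absent one reads None.
- cup: Bystander, to be left alone: terracotta cup, rim radius 35 mm, 80 mm high; origin under its centre.
- pot: Bystander, to be left alone: little terracotta pot, 52 mm across, 58 mm high, among the weights; origin under its centre.
- bowl: Bystander, to be left alone: buff bowl, 100 mm across, 40 mm high; origin under its centre.
- brush: Bystander, to be left alone: brush lying at the right.
- spatula: Bystander, to be left alone: spatula lying at the right.
- rib: Bystander, to be left alone: flat wooden throwing rib 90 x 50 x 8 mm.
- test_tile: Bystander, to be left alone: flat terracotta test tile 70 x 70 x 10 mm.
Things that resemble listed ones, but are neither listed nor needed, are in the scene too. What is shaped like the part that bears weight4_mid but purple is not meant.

How it is judged (in metres and radians):
On the way, in this order (a step that is already met when the one before it is completed fails the run):
1. the wedge is drawn clear of the slab and the slab lies shut on the tiles (value of joint slab below 0.01 rad and x of wedge_mid in the frame of press below -0.06 m), for 0.2 s.
2. the lever is pulled to its stop, with the slab shut and no weight on it (value of joint lever above 0.66 rad and value of joint slab below 0.01 rad and height (world z) of each of weight1_mid, weight2_mid, weight3_mid, weight4_mid below 0.05 m), for 0.1 s.
3. the lever is back at rest, still no weight on the slab (value of joint lever below 0.06 rad and height (world z) of each of weight1_mid, weight2_mid, weight3_mid, weight4_mid below 0.05 m), for 0.1 s.
At the end, for the whole second after the job is handed in: Slab shut (under 0.01 rad), lever at rest (under 0.06 rad), wedge lying still in the tray (middle within 70 x 45 mm of its centre, under 40 mm high), every weight present at rest on the slab, unstacked (centre 12 to 34 mm above its face, within 95 x 145 mm of its middle) (value of joint slab below 0.01 rad and value of joint lever below 0.06 rad and x of wedge_mid in the frame of tray between -0.07 and 0.07 m and y of wedge_mid in the frame of tray between -0.045 and 0.045 m and height (world z) of wedge_mid below 0.04 m and linear speed of each of wedge, weight1, weight2, weight3, weight4 below 0.03 m/s and x of weight1_mid in the frame of slab_mid between -0.095 and 0.095 m and y of weight1_mid in the frame of slab_mid between -0.145 and 0.145 m and z of weight1_mid in the frame of slab_mid between 0.012 and 0.034 m and x of weight2_mid in the frame of slab_mid between -0.095 and 0.095 m and y of weight2_mid in the frame of slab_mid between -0.145 and 0.145 m and z of weight2_mid in the frame of slab_mid between 0.012 and 0.034 m and x of weight3_mid in the frame of slab_mid between -0.095 and 0.095 m and y of weight3_mid in the frame of slab_mid between -0.145 and 0.145 m and z of weight3_mid in the frame of slab_mid between 0.012 and 0.034 m and x of weight4_mid in the frame of slab_mid between -0.095 and 0.095 m and y of weight4_mid in the frame of slab_mid between -0.145 and 0.145 m and z of weight4_mid in the frame of slab_mid between 0.012 and 0.034 m); the robot touches nothing.
It fails at once if the slab drops (its hinge closes faster than 0.5 rad/s, about 11 cm/s at the front edge) (velocity of joint slab below -0.5 rad/s).
It fails at once if a bystander is moved more than 60 mm (distance of any of cup, pot, bowl, brush, spatula, rib, test_tile from where it was at the start of the episode above 0.06 m).
It fails at once if the cup, the pot or the bowl is tipped over (angle between any of cup, pot, bowl's own z axis and vertical above 0.8 rad).
Of weight1, weight2, weight3, weight4 only 2 to 4 are there at a start; the rules pass over those that are not, and their reading is None.
At some moment in a run one of weight1, weight2, weight3, weight4 may be knocked a few centimetres aside while the robot is not near it.
Once in a run the grip may slacken for a moment while it holds something.
It also fails if it takes over 210 s, if anything falls off the work surface, if the arm or the gripper's body presses on something with over 40 N, if the wrist force passes 120 N, or if a joint passes its speed limit or range.

## Working session

There is one attempt and no reset: what is moved stays moved. The work goes in short steps, each a Python script; the robot and the scene stay as the last script left them, time stands still between calls to the robot, and variables do not carry over. Pictures are saved under pics/ and viewed, and the job is handed in when it is done.

```bash
ls; mkdir -p pics; python3 - <<'E'
from rig import robot
import cv2,numpy as np
for n in ["side","top","wrist"]:
    im,d=robot.grab_frame(n); cv2.imwrite(f"pics/{n}0.png",im[:,:,::-1]); np.save(f"pics/{n}0.npy",d)
    i=robot.camera_info(n); print(n,{k:(np.round(v,4).tolist() if hasattr(v,'__len__') else v) for k,v in i.items()})
print(robot.read_t(),robot.read_tcp_rot(),robot.read_force())
E
```

```text
pics
side {'vfov': 57.57256034055734, 'cx': 277.12030243623104, 'cy': 207.8885294638123, 'k1': 0.03042182217232407, 'view': [[0.9018, -0.4321, -0.0104, -0.4905], [-0.2785, -0.5624, -0.7785, 0.2812], [0.3306, 0.7049, -0.6275, 1.0765], [0.0, 0.0, 0.0, 1.0]]}
top {'vfov': 48.55534860636463, 'cx': 278.7165536849243, 'cy': 203.64114569385623, 'k1': -0.1118079951735482, 'view': [[0.0242, -0.9997, 0.0076, 0.0104], [-0.9957, -0.0248, -0.0893, 0.5701], [0.0894, -0.0054, -0.996, 1.5917], [0.0, 0.0, 0.0, 1.0]]}
wrist {'vfov': 69.82128224707182, 'cx': 281.24003411585704, 'cy': 208.70459303448567, 'k1': -0.05708496123917632, 'T_tool_cam': [[-0.0001, -0.965, -0.2624, 0.0711], [1.0, -0.0001, -0.0002, 0.0008], [0.0002, -0.2624, 0.965, -0.1581], [0.0, 0.0, 0.0, 1.0]]}
0.15 [[ 9.14757393e-01 -4.04003467e-01 -3.32543919e-04]
 [-4.04003561e-01 -9.14756605e-01 -1.21475714e-03]
 [ 1.86569348e-04  1.24555700e-03 -9.99999207e-01]] [ 0.42223757 -0.04151063  0.40347407]
```

View pics/top0.png

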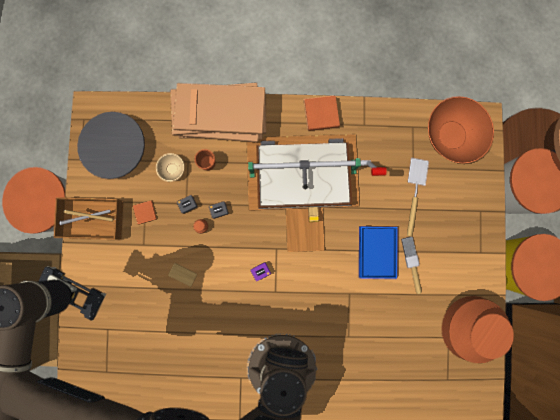

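View pics/side0.png

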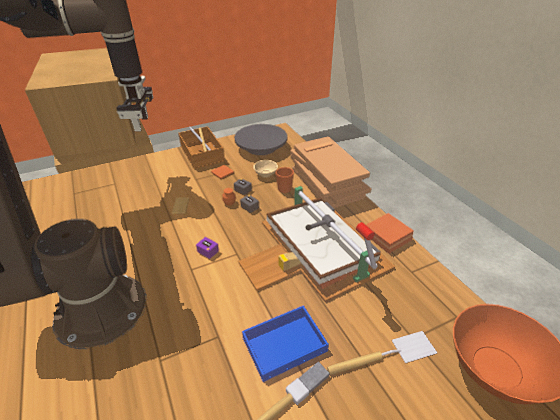

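View pics/wrist0.png

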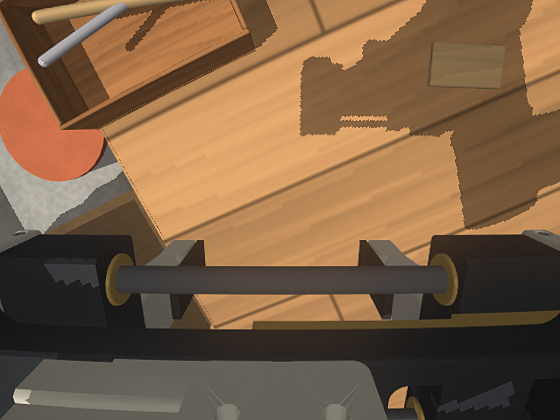

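```bash
cat > h.py <<'E'
import numpy as np, cv2
from rig import robot
def K(i):
    f=210/np.tan(np.radians(i['vfov'])/2); return f
def ray(i,u,v):
    f=K(i); d=np.stack([(np.asarray(u,float)-i['cx'])/f,(np.asarray(v,float)-i['cy'])/f],-1)
    s=d.copy()
    for _ in range(30):
        r2=(s**2).sum(-1,keepdims=True); s=d/(1+i['k1']*r2)
    return np.concatenate([s,np.ones(s.shape[:-1]+(1,))],-1)
def cam2world(i,R=None,p=None):
    if 'view' in i: return np.linalg.inv(np.array(i['view']))
    T=np.eye(4);T[:3,:3]=R;T[:3,3]=p
    return T@np.array(i['T_tool_cam'])
def cloud(i,d,T):
    v,u=np.mgrid[0:420,0:560]; P=ray(i,u,v)*d[...,None]
    return P@T[:3,:3].T+T[:3,3]
def onplane(i,T,u,v,z):
    r=ray(i,u,v)@T[:3,:3].T; o=T[:3,3]; return o+r*((z-o[2])/r[...,2])[...,None]
def proj(i,T,P):
    Q=(np.asarray(P)-T[:3,3])@T[:3,:3]; s=Q[...,:2]/Q[...,2:]; r2=(s**2).sum(-1,keepdims=True)
    return s*(1+i['k1']*r2)*K(i)+np.array([i['cx'],i['cy']])
def grab(n,fn=None):
    R=np.array(robot.read_tcp_rot());p=np.array(robot.read_position())
    im,d=robot.grab_frame(n); i=robot.camera_info(n); T=cam2world(i,R,p)
    if fn: cv2.imwrite('pics/'+fn,im[:,:,::-1])
    return im,d,i,T,cloud(i,d,T)
E
python3 - <<'E'
from h import *
im=cv2.imread('pics/top0.png'); d=np.load('pics/top0.npy')
i=robot.camera_info('top');T=cam2world(i);C=cloud(i,d,T)
for n,(u,v) in dict(wA=(187,204),wB=(219,210),purple=(261,271),pot=(201,227),bowl=(172,168),cup=(205,160),butt=(314,214),apron=(300,235),grip=(379,171),tray=(378,250),table=(300,290),slabL=(270,190),slabR=(335,190),slabLb=(270,156),postL=(251,170),postR=(363,168)).items(): print(n,C[v,u].round(3))
cv2.imwrite('pics/c1.png',cv2.resize(im[130:290,120:280],None,fx=3.7,fy=3.7,interpolation=cv2.INTER_CUBIC))
cv2.imwrite('pics/c2.png',cv2.resize(im[120:290,240:420],None,fx=3.5,fy=3.5,interpolation=cv2.INTER_CUBIC))
E
```

```text
wA [0.56  0.342 0.035]
wB [0.542 0.23  0.035]
purple [0.337 0.079 0.038]
pot [0.48  0.286 0.062]
bowl [0.689 0.407 0.006]
cup [0.72  0.29  0.007]
butt [ 0.535 -0.097  0.053]
apron [ 0.463 -0.052  0.017]
grip [ 0.654 -0.272  0.266]
tray [ 0.417 -0.328  0.007]
table [ 0.271 -0.057 -0.002]
slabL [0.613 0.055 0.06 ]
slabR [ 0.618 -0.166  0.063]
slabLb [0.731 0.059 0.054]
postL [0.675 0.12  0.091]
postR [ 0.707 -0.273  0.003]
```

View pics/c1.png

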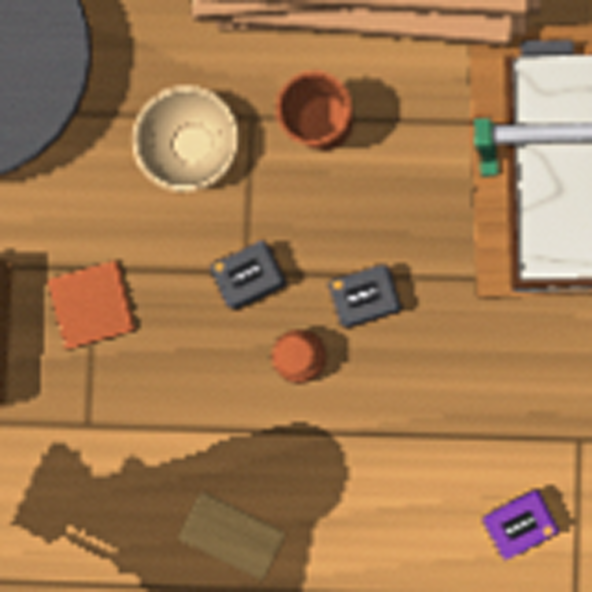

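View pics/c2.png

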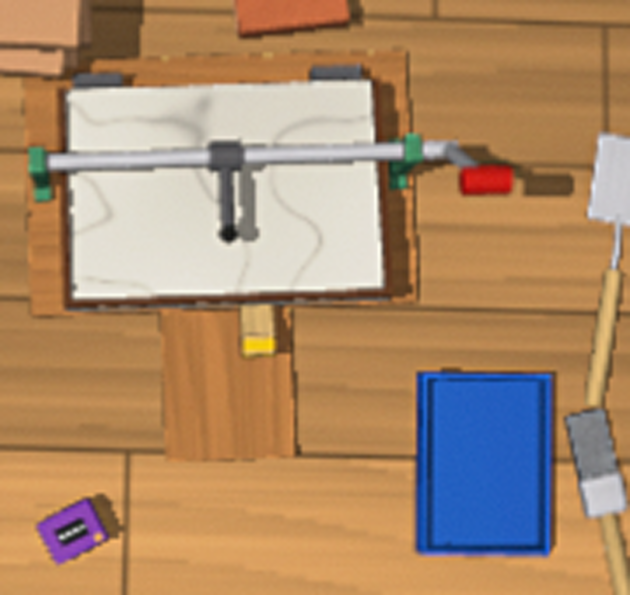

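```bash
python3 - <<'E'
from h import *
i=robot.camera_info('top');T=cam2world(i)
def px(x,y): return x/3.5+240-.35,y/3.5+120-.35
def P(pts,z):
    a=np.array([px(*p) for p in pts]); return onplane(i,T,a[:,0],a[:,1],z)
b=P([(30,315),(418,300),(408,52)],.012); print(b.round(4), np.linalg.norm(b[1]-b[0]),np.linalg.norm(b[2]-b[1]))
a=P([(166,460),(295,457)],.012); print(a.round(4),np.linalg.norm(a[1]-a[0]))
t=P([(417,372),(553,374),(552,553),(418,552)],.032);print(t.round(4),t.mean(0))
w=P([(243,353),(275,353),(275,338),(243,338)],.052);print(w.round(4),w.mean(0))
d=np.load('pics/top0.npy');C=cloud(i,d,T); im=cv2.imread('pics/top0.png')
def cl(mask,n):
    q=C[mask];print(n,len(q),np.median(q,0).round(4),q.min(0).round(3),q.max(0).round(3))
    return q
hsv=cv2.cvtColor(im,cv2.COLOR_BGR2HSV)
H,S,V=hsv[...,0],hsv[...,1],hsv[...,2]
vv,uu=np.mgrid[0:420,0:560]
cl((H<6)&(S>220)&(uu>365)&(uu<395)&(vv>160)&(vv<182),'grip')
g=(H>50)&(H<90)&(S>100)&(vv>150)&(vv<185)&(C[...,2]>.1)
q=cl(g&(uu<300)&(uu>240),'postL');q=cl(g&(uu>300)&(uu<380),'postR')
for u in range(355,400,3): print(u,C[171,u].round(3))
E
```

```text
[[ 0.5471  0.1304  0.012 ]
 [ 0.5719 -0.2585  0.012 ]
 [ 0.8259 -0.2467  0.012 ]] 0.3896923086878433 0.2542724436922134
[[ 0.4062 -0.0088  0.012 ]
 [ 0.4121 -0.137   0.012 ]] 0.12840144968717934
[[ 0.4985 -0.2546  0.032 ]
 [ 0.4996 -0.391   0.032 ]
 [ 0.3228 -0.3913  0.032 ]
 [ 0.3217 -0.2578  0.032 ]] [ 0.41066992 -0.32369355  0.032     ]
[[ 0.5122 -0.0804  0.052 ]
 [ 0.5129 -0.1116  0.052 ]
 [ 0.5276 -0.1113  0.052 ]
 [ 0.5268 -0.0801  0.052 ]] [ 0.51987289 -0.09584787  0.052     ]
grip 92 [ 0.6542 -0.2731  0.2604] [ 0.645 -0.293  0.251] [ 0.665 -0.252  0.27 ]
postL 28 [0.6845 0.1211 0.1138] [0.674 0.116 0.106] [0.695 0.127 0.12 ]
postR 30 [ 0.7074 -0.2336  0.1146] [ 0.696 -0.243  0.108] [ 0.721 -0.228  0.122]
355 [ 0.693 -0.242  0.017]
358 [ 0.696 -0.255  0.003]
361 [ 0.696 -0.266  0.001]
364 [ 0.697 -0.278 -0.   ]
367 [ 0.697 -0.288  0.002]
370 [ 0.697 -0.298  0.004]
373 [ 0.654 -0.255  0.264]
376 [ 0.654 -0.264  0.261]
379 [ 0.654 -0.272  0.266]
382 [ 0.655 -0.283  0.26 ]
385 [ 0.655 -0.292  0.26 ]
388 [ 0.698 -0.363  0.005]
391 [ 0.7   -0.376 -0.002]
394 [ 0.7   -0.386 -0.001]
397 [ 0.7   -0.397  0.002]
```

```bash
cat >> h.py <<'E'
YAW=np.radians(3.65); O=np.array([.558,-.065,0.])
RP=np.array([[np.cos(YAW),-np.sin(YAW),0],[np.sin(YAW),np.cos(YAW),0],[0,0,1.]])
def p2w(x,y,z): return O+RP@np.array([x,y,z])
def w2p(P): return (np.asarray(P)-O)@RP
def down(a):  # tool x at world yaw a (deg), z down
    a=np.radians(a); x=np.array([np.cos(a),np.sin(a),0]); z=np.array([0,0,-1.]); return np.column_stack([x,np.cross(z,x),z])
E
python3 - <<'E'
from h import *
for a in (3.65,183.65,93.65,-86.35):
    for p in [(0.45,-0.09,.3),(.519,-.096,.02),(.36,-.324,.03)]:
        q=robot.ik(p,down(a)); print(a,p,None if q is None else np.round(q,1))
robot.goto([.45,-.09,.3],down(3.65))
im,d,i,T,C=grab('wrist','w1.png');grab('top','t1.png');print(robot.read_t(),robot.read_position())
E
```

```text
3.65 (0.45, -0.09, 0.3) [ 13.4  -2.9 -18.1   0.  -74.8  80.3]
3.65 (0.519, -0.096, 0.02) [ 10.8  20.1 -32.    0.  -37.9  82.8]
3.65 (0.36, -0.324, 0.03) [-18.7  15.9 -36.9   0.  -37.2 112.3]
183.65 (0.45, -0.09, 0.3) [ 13.4  -2.9 -18.1   0.  -74.8 -99.7]
183.65 (0.519, -0.096, 0.02) [ 10.8  20.1 -32.    0.  -37.9 -97.2]
183.65 (0.36, -0.324, 0.03) [-18.7  15.9 -36.9   0.  -37.2 -67.7]
93.65 (0.45, -0.09, 0.3) [ 13.4  -2.9 -18.1   0.  -74.8 170.3]
93.65 (0.519, -0.096, 0.02) [ 10.8  20.1 -32.    0.  -37.9 172.8]
93.65 (0.36, -0.324, 0.03) [ -18.7   15.9  -36.9   -0.   -37.2 -157.7]
-86.35 (0.45, -0.09, 0.3) [ 13.4  -2.9 -18.1   0.  -74.8  -9.7]
-86.35 (0.519, -0.096, 0.02) [ 10.8  20.1 -32.    0.  -37.9  -7.2]
-86.35 (0.36, -0.324, 0.03) [-18.7  15.9 -36.9   0.  -37.2  22.3]
2.8417 [ 0.45021732 -0.08955516  0.29984811]
```

View pics/w1.png

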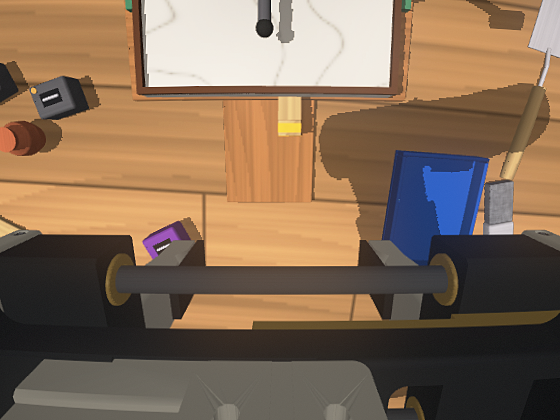

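View pics/t1.png

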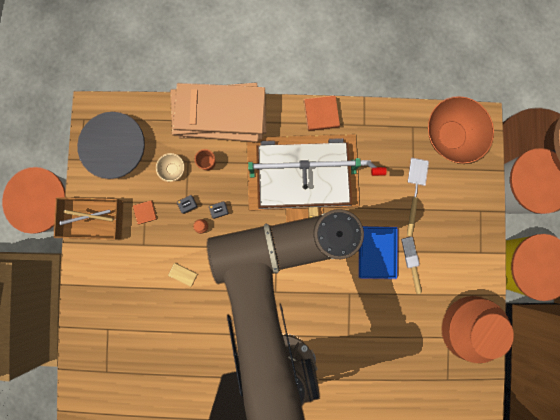

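```bash
python3 - <<'E'
from h import *
im,d,i,T,C=grab('wrist')
big=cv2.resize(im[60:220,200:420,::-1],None,fx=3.5,fy=3.5,interpolation=cv2.INTER_CUBIC);cv2.imwrite('pics/w1c.png',big)
hsv=cv2.cvtColor(im,cv2.COLOR_RGB2HSV);H,S,V=[hsv[...,k] for k in range(3)]
v,u=np.mgrid[0:420,0:560]
m=(H>22)&(H<32)&(S>170)&(u>270)&(u<310)&(v>115)&(v<142)
q=C[m];print(m.sum(),np.median(q,0),w2p(np.median(q,0)),u[m].min(),u[m].max(),v[m].min(),v[m].max(), w2p(q).min(0),w2p(q).max(0))
E
```

```text
190 [ 0.52126805 -0.09497731  0.05277684] [-0.03856584 -0.0275781   0.05277684] 278 300 123 131 [-0.04337963 -0.04307167  0.04991492] [-0.03318644 -0.01432434  0.05434348]
```

View pics/w1c.png

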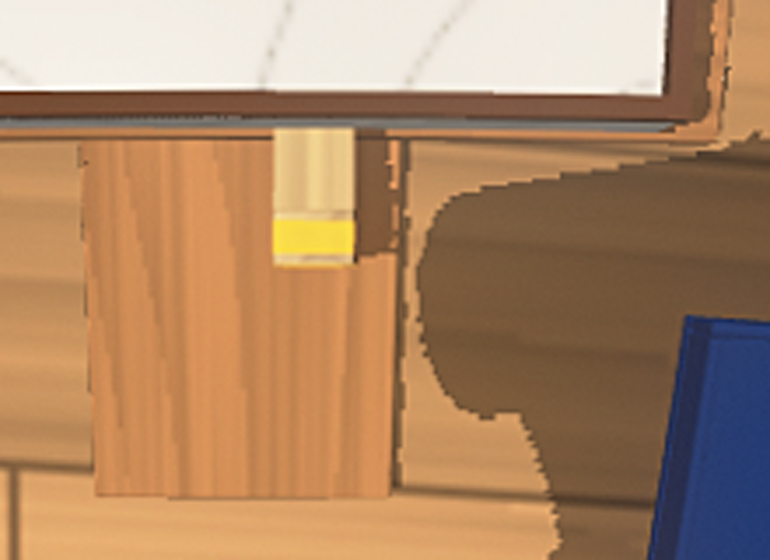

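```bash
python3 - <<'E'
from h import *
R=down(3.65)
print(robot.read_force(),robot.read_grip_width())
robot.goto(p2w(-.039,-.028,.12),R)
robot.move_gripper(0.7)
robot.servo_line(p2w(-.039,-.028,.020),R,speed=.06)
print('F',robot.read_force(),robot.read_position())
robot.move_gripper(0.0)
print('F',robot.read_force(),robot.read_grip_width()*.088,robot.read_t())
E
```

```text
[ 0.9127651  -0.02165892 -0.48159252] 0.9974946956073781
F [-0.725918    0.43378804  1.03661405] [ 0.52108752 -0.09538195  0.02033746]
F [0.35187326 0.41986724 0.40561362] 0.030191193529419316 6.8
```

```bash
python3 - <<'E'
from h import *
R=down(3.65)
for k in range(1,7):
    robot.servo_line(p2w(-.039-.006*k,-.028,.020),R,speed=.02)
    print(k,w2p(robot.read_position()).round(4),np.round(robot.read_force(),1),round(robot.read_grip_width()*88,1))
    robot.dwell(.15)
im,d,i,T,C=grab('side','s2.png');print(robot.read_t())
cv2.imwrite('pics/s2c.png',cv2.resize(im[170:320,220:420,::-1],None,fx=3.5,fy=3.5))
E
```

```text
1 [-0.0427 -0.0277  0.02  ] [ 7.7 -0.4 -8.5] 29.9
2 [-0.0485 -0.0276  0.0201] [ 8.5  1.2 -9.2] 29.6
3 [-0.0545 -0.0276  0.0201] [ 8.5  1.3 -9.4] 29.8
4 [-0.0606 -0.0276  0.02  ] [ 7.8  1.4 -9. ] 30.2
5 [-0.0671 -0.0275  0.0202] [ 4.4  2.3 -2.4] 30.2
6 [-0.0723 -0.0276  0.0203] [ 9.   0.6 -8.3] 29.9
10.45
```

View pics/s2c.png

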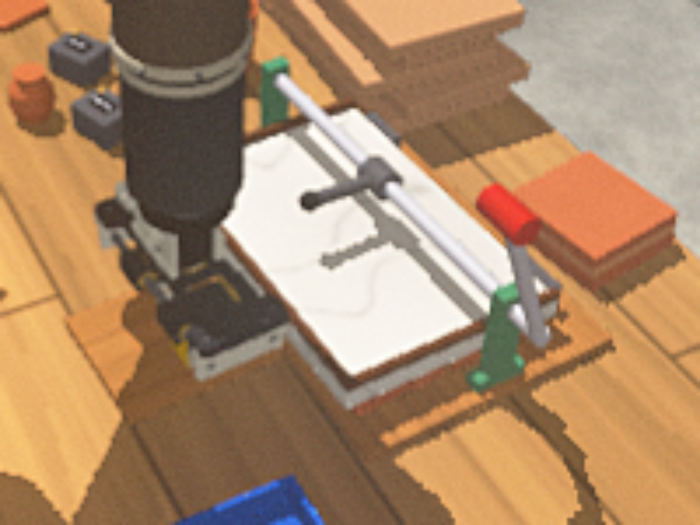

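```bash
python3 - <<'E'
from h import *
R=down(3.65)
for k in range(7,15):
    robot.servo_line(p2w(-.039-.006*k,-.028,.020),R,speed=.02)
    print(k,w2p(robot.read_position()).round(4),np.round(robot.read_force(),1),round(robot.read_grip_width()*88,1))
    robot.dwell(.15)
im,d,i,T,C=grab('side','s3.png');print(robot.read_t())
cv2.imwrite('pics/s3c.png',cv2.resize(im[170:320,220:420,::-1],None,fx=3.5,fy=3.5))
im,d,i,T,C=grab('top','t3.png')
cv2.imwrite('pics/t3c.png',cv2.resize(im[120:290,240:420,::-1],None,fx=3.5,fy=3.5))
for u,v in [(270,190),(335,190),(335,150)]: print(w2p(C[v,u]).round(4))
E
```

```text
7 [-0.0782 -0.0276  0.0204] [ 9.   0.9 -8.7] 30.1
8 [-0.0841 -0.0276  0.0204] [ 9.1  1.4 -8.5] 30.0
9 [-0.093  -0.028   0.0203] [ 0.1 -0.5  4.5] 30.0
10 [-0.0989 -0.028   0.0203] [1.3 0.5 6.9] 29.8
11 [-0.1049 -0.028   0.0203] [2.8 0.6 5.9] 30.3
12 [-0.1109 -0.028   0.0203] [1.6 1.2 7.4] 30.3
13 [-0.117  -0.028   0.0203] [3.4 1.1 6.6] 29.4
14 [-0.123  -0.028   0.0203] [2.6 0.5 7.7] 29.8
15.3
[0.0636 0.1167 0.0474]
[ 0.0553 -0.1072  0.0452]
[ 0.1945 -0.1139  0.0494]
```

View pics/s3c.png

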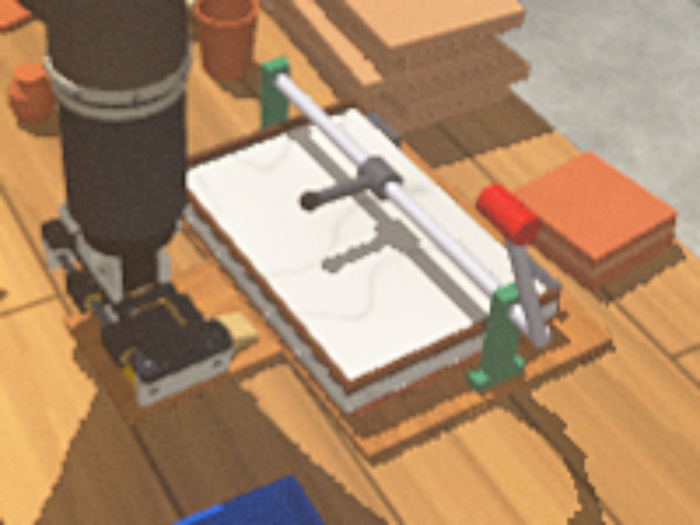

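View pics/t3c.png

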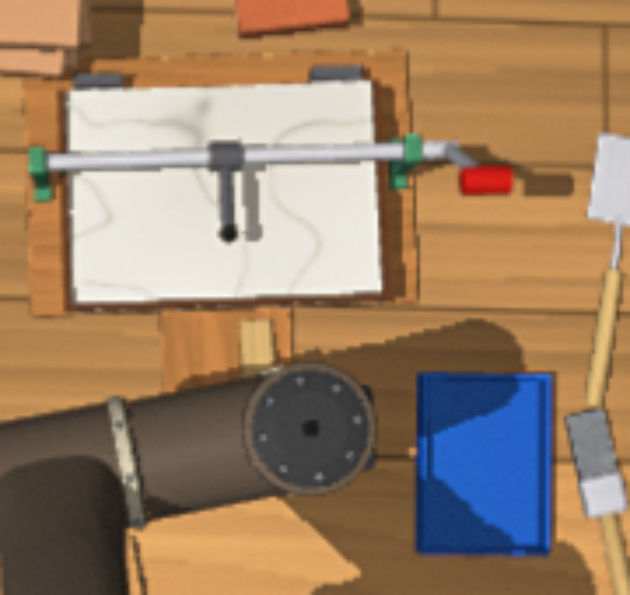

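```bash
python3 - <<'E'
from h import *
R=down(3.65)
i=robot.camera_info('top');T=cam2world(i)
tip=onplane(i,T,np.array([256/3.5+240]),np.array([320/3.5+120]),.018); print('tip press',w2p(tip))
robot.servo_line(p2w(-.131,-.028,.020),R,speed=.03); robot.dwell(.3)
robot.servo_line(p2w(-.131,-.028,.12),R,speed=.08)
print(robot.read_force(),robot.read_grip_width()*88)
R2=down(.5)
robot.goto([.363,-.324,.13],R2)
im,d,i,T,C=grab('wrist','w4.png');print(robot.read_t(),robot.read_grip_width()*88)
E
```

```text
tip press [[-0.01388716 -0.03058241  0.018     ]]
[ 0.90759479  0.1299845  -1.60788971] 29.897659888384748
18.4417 29.760437141916594
```

View pics/w4.png

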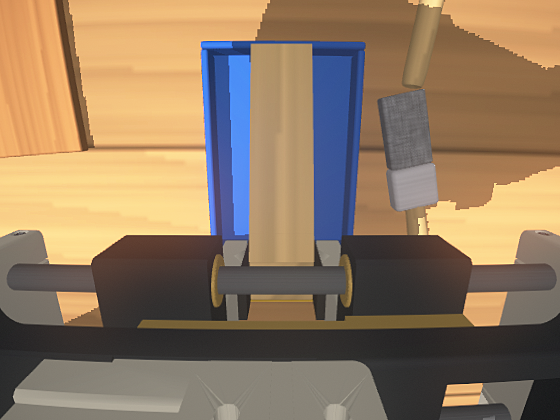

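```bash
python3 - <<'E'
from h import *
R2=down(.5)
robot.servo_line([.363,-.324,.05],R2,speed=.1)
for z in (.03,.022,.018,.016,.0145):
    robot.servo_line([.363,-.324,z],R2,speed=.03); f=robot.read_force(); print(z,np.round(f,1))
    if abs(f[2])>6: break
robot.move_gripper(.58); print(robot.read_grip_width())
robot.servo_line([.363,-.324,.12],R2,speed=.08)
robot.goto([.36,-.2,.3],down(-40))
im,d,i,T,C=grab('top','t5.png');grab('side','s5.png');print(robot.read_t())
for u,v in [(270,190),(335,190),(335,150)]: print(w2p(C[v,u]).round(4))
cv2.imwrite('pics/t5c.png',cv2.resize(im[120:290,240:420,::-1],None,fx=3.5,fy=3.5))
E
```

```text
0.03 [-0.2 -0.2 -1.3]
0.022 [-1.1 -0.1 -1.3]
0.018 [ 0.1 -0.9 -1.1]
0.016 [ 0.8  0.4 -1.3]
0.0145 [ 1.1 -0.  -1. ]
0.5816539573011507
24.5417
[0.0633 0.1167 0.0494]
[ 0.0552 -0.1071  0.0458]
[ 0.195  -0.1143  0.0469]
```

View pics/t5c.png

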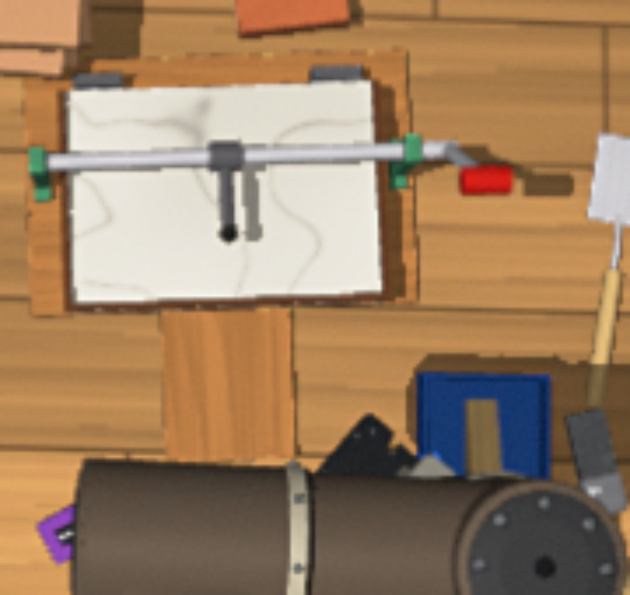

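View pics/s5.png

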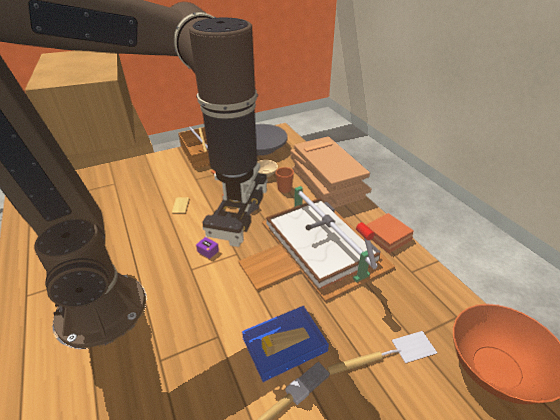

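```bash
cat >> h.py <<'E'
LY=-.213
def Rt(t):
    z=RP@np.array([np.sin(t),0,-np.cos(t)]); x=RP@np.array([0,-1.,0]); return np.column_stack([x,np.cross(z,x),z])
def lev(a,t,d,back=0):
    g=np.array([.140-.16*np.sin(.35+a),LY,.1+.16*np.cos(.35+a)])
    R=Rt(t); return O+RP@g+R[:,2]*(d-back),R
E
python3 - <<'E'
from h import *
for t0,t1 in [(20,20),(20,35),(20,45),(20,55)]:
    for a in (-1,0,.2,.4,.6,.72):
        t=np.radians(t0+(t1-t0)*max(a,0)/.72); p,R=lev(max(a,0),t,.010,.1 if a<0 else 0); q=robot.ik(p,R); print(t0,t1,a,p.round(3),None if q is None else np.round(q,1))
E
```

```text
20 20 -1 [ 0.626 -0.274  0.335] [-10.1   8.3  -2.5  -5.4 -59.9  15.6]
20 20 0 [ 0.66  -0.272  0.241] [ -9.3  13.9  -7.4  -5.8 -49.3  16. ]
20 20 0.2 [ 0.631 -0.274  0.227] [-10.   12.2 -11.4  -6.3 -47.1  17.1]
20 20 0.4 [ 0.606 -0.275  0.208] [-10.7  11.1 -15.2  -6.9 -44.5  18.5]
20 20 0.6 [ 0.585 -0.277  0.184] [-11.3  10.7 -18.8  -7.7 -41.3  19.9]
20 20 0.72 [ 0.575 -0.277  0.167] [-11.6  10.9 -20.8  -8.2 -39.2  20.8]
20 35 -1 [ 0.626 -0.274  0.335] [-10.1   8.3  -2.5  -5.4 -59.9  15.6]
20 35 0 [ 0.66  -0.272  0.241] [ -9.3  13.9  -7.4  -5.8 -49.3  16. ]
20 35 0.2 [ 0.632 -0.274  0.227] [-10.7  10.7 -13.7  -8.7 -42.4  19.6]
20 35 0.4 [ 0.607 -0.275  0.208] [-12.6   8.5 -19.  -13.1 -35.8  25. ]
20 35 0.6 [ 0.587 -0.277  0.185] [-15.    7.6 -22.8 -20.1 -30.   33.5]
20 35 0.72 [ 0.577 -0.277  0.169] [-17.1   7.7 -24.1 -26.2 -27.4  40.9]
20 45 -1 [ 0.626 -0.274  0.335] [-10.1   8.3  -2.5  -5.4 -59.9  15.6]
20 45 0 [ 0.66  -0.272  0.241] [ -9.3  13.9  -7.4  -5.8 -49.3  16. ]
20 45 0.2 [ 0.632 -0.274  0.227] [-11.3   9.8 -15.1 -10.6 -39.4  21.6]
20 45 0.4 [ 0.608 -0.275  0.209] [-14.4   7.3 -20.5 -19.5 -31.1  32. ]
20 45 0.6 [ 0.588 -0.277  0.186] [-20.3   6.9 -22.4 -35.8 -27.   51.4]
20 45 0.72 [ 0.578 -0.277  0.17 ] [-26.3   7.8 -22.3 -49.2 -27.8  67.9]
20 55 -1 [ 0.626 -0.274  0.335] [-10.1   8.3  -2.5  -5.4 -59.9  15.6]
20 55 0 [ 0.66  -0.272  0.241] [ -9.3  13.9  -7.4  -5.8 -49.3  16. ]
20 55 0.2 [ 0.633 -0.274  0.228] [-12.    9.  -16.3 -12.9 -36.6  24.1]
20 55 0.4 [ 0.609 -0.275  0.209] [-17.2   6.6 -20.8 -28.7 -28.1  42.2]
20 55 0.6 [ 0.589 -0.276  0.187] [-29.7   7.5 -21.  -56.6 -29.9  76.1]
20 55 0.72 [ 0.579 -0.277  0.171] [-39.9  10.  -22.3 -73.5 -36.   98.5]
```

```bash
python3 - <<'E'
from h import *
D=.006
def tt(a): return np.radians(20+15*min(max(a,0),.72)/.72)
p,R=lev(0,tt(0),D,.10)
robot.goto([.45,-.25,.36],R); robot.goto(p,R)
robot.move_gripper(.6)
im,d,i,T,C=grab('wrist','w6.png')
print(proj(i,T,lev(0,tt(0),0)[0]))
E
```

```text
[281.42236688 211.41388172]
```

View pics/w6.png

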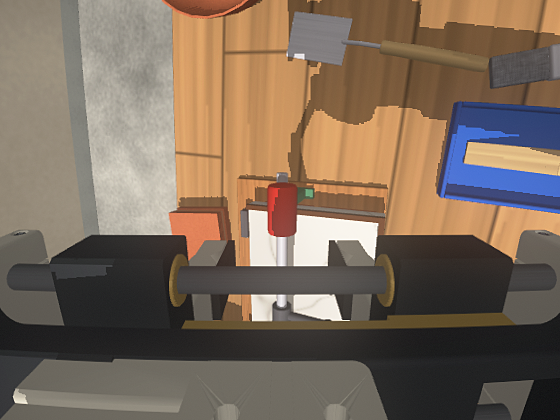

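```bash
python3 - <<'E'
from h import *
D=.006
def tt(a): return np.radians(20+15*min(max(a,0),.72)/.72)
p,R=lev(0,tt(0),D); robot.servo_line(p,R,speed=.08)
robot.move_gripper(.40); print(robot.read_grip_width(),np.round(robot.read_force(),1))
a=0
while a<.80:
    a+=.04 if a<.6 else .02
    p,R=lev(a,tt(a),D); robot.servo_line(p,R,speed=.06); f=np.array(robot.read_force()); print(round(a,2),np.round(f,1))
    if np.linalg.norm(f)>28: break
robot.dwell(.3); print(np.round(robot.read_force(),1))
im,d,i,T,C=grab('side','s7.png');grab('wrist','w7.png');print(robot.read_t())
cv2.imwrite('pics/s7c.png',cv2.resize(im[170:320,220:420,::-1],None,fx=3.5,fy=3.5))
E
```

```text
0.3986681848535881 [-0.2  0.2  0.3]
0.04 [ 5.4  0.2 -1. ]
0.08 [ 4.8 -0.5  0.9]
0.12 [4.3 1.4 5.4]
0.16 [4.5 2.3 6.1]
0.2 [3.7 1.9 5.6]
0.24 [4.2 1.4 6. ]
0.28 [4.1 0.8 6. ]
0.32 [5.7 1.3 5.8]
0.36 [ 4.4 -0.1  5.5]
0.4 [3.9 1.5 5.7]
0.44 [5.3 0.6 5.6]
0.48 [5.8 1.1 6.5]
0.52 [6.1 0.7 6.5]
0.56 [5.2 0.8 6.2]
0.6 [4.8 0.  7.4]
0.62 [4.5 0.9 6.9]
0.64 [5.2 0.2 6.8]
0.66 [4.6 0.1 7.9]
0.68 [5.1 0.1 7.9]
0.7 [4.8 0.4 8.2]
0.72 [ 4.1 -0.   9.1]
0.74 [ 4.4  0.4 10. ]
0.76 [ 3.9 -0.1  9.5]
0.78 [ 4.2 -0.1  9.3]
0.8 [ 5.9  1.8 14.2]
[ 5.5  0.5 14. ]
34.9833
```

View pics/s7c.png

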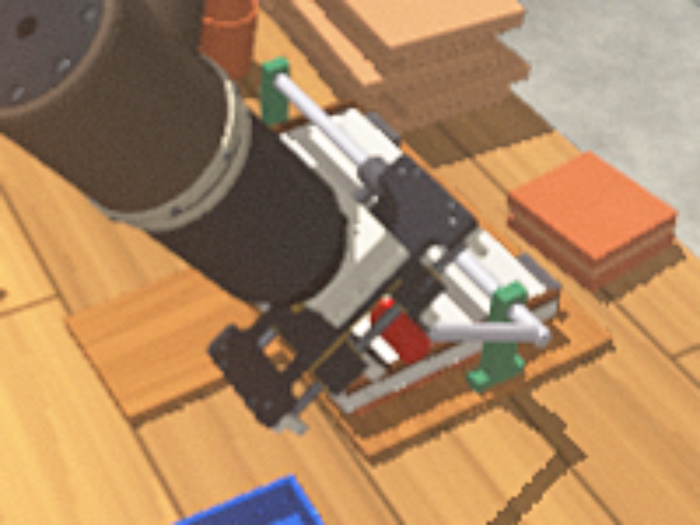

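View pics/w7.png

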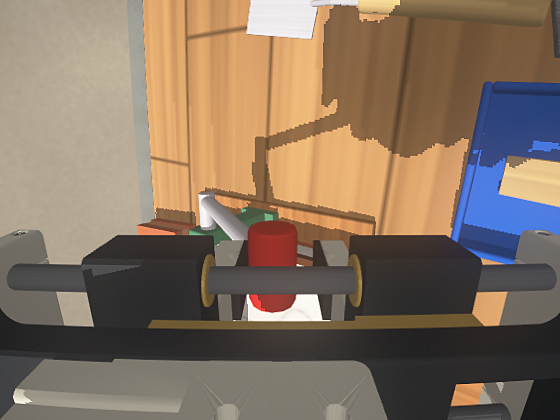

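```bash
python3 - <<'E'
from h import *
D=.006
def tt(a): return np.radians(20+15*min(max(a,0),.72)/.72)
a=.80
while a<.90:
    a+=.012
    p,R=lev(a,tt(a),D); robot.servo_line(p,R,speed=.04); f=np.array(robot.read_force()); print(round(a,3),np.round(f,1),w2p(robot.read_position()).round(4))
    if np.linalg.norm(f)>26: break
robot.dwell(.3)
print(robot.read_force())
grab('side','s8.png'); im,d,i,T,C=grab('side'); hsv=cv2.cvtColor(im,cv2.COLOR_RGB2HSV)
v,u=np.mgrid[0:420,0:560]
m=((hsv[...,0]<5)|(hsv[...,0]>176))&(hsv[...,1]>215)&(u>300)&(u<370)&(v>240)&(v<290); q=C[m];print(m.sum(),w2p(np.median(q,0)),w2p(q).min(0),w2p(q).max(0))
E
```

```text
0.812 [ 5.7  2.  17.4] [ 0.0017 -0.2149  0.1645]
0.824 [ 6.7  3.6 20.5] [ 0.0019 -0.2152  0.164 ]
0.836 [ 7.7  4.2 23.7] [ 0.0022 -0.2156  0.1634]
0.848 [ 7.8  6.1 27.9] [ 0.0024 -0.2158  0.1629]
[ 6.54513957  6.45014313 28.19509808]
8 [-0.01275803 -0.20706755  0.17926463] [-0.01459723 -0.22623414  0.17438563] [-0.00110972 -0.19558441  0.19300998]
```

```bash
python3 - <<'E'
from h import *
D=.006
def tt(a): return np.radians(20+15*min(max(a,0),.72)/.72)
for a in [.8,.72,.64,.56,.48,.4,.32,.24,.16,.08,.04,0]:
    p,R=lev(a,tt(a),D); robot.servo_line(p,R,speed=.06); print(a,np.round(robot.read_force(),1))
robot.dwell(.3); robot.move_gripper(.6)
p,R=lev(0,tt(0),D,.11); robot.servo_line(p,R,speed=.1)
im,d,i,T,C=grab('wrist','w9.png');print(robot.read_t())
E
```

```text
0.8 [13.7 -4.6  4. ]
0.72 [14.3 -1.7  2.5]
0.64 [12.2 -2.4  1.4]
0.56 [10.4 -1.9  1.3]
0.48 [ 8.9 -1.2  1.9]
0.4 [ 7.4 -1.7  1.6]
0.32 [ 7.  -0.5  1.6]
0.24 [ 6.2 -1.1  2.3]
0.16 [ 5.9 -1.5  1.1]
0.08 [ 4.4 -1.   1.3]
0.04 [ 5.2 -0.2  0.1]
0 [ 0.4 -0.2  0.5]
42.575
```

View pics/w9.png

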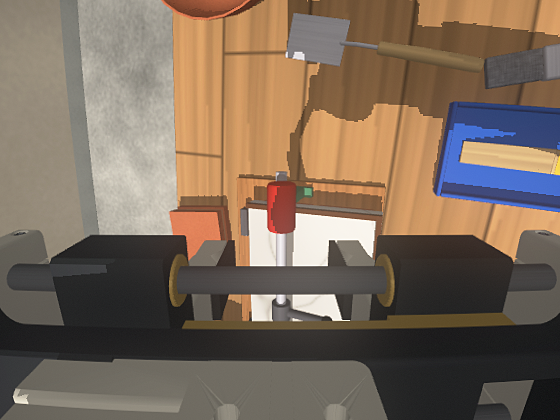

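```bash
python3 - <<'E'
from h import *
robot.goto([.45,-.2,.38],down(-60)); robot.goto([.46,.285,.33],down(0))
im,d,i,T,C=grab('wrist','w10.png');grab('top','t10.png');print(robot.read_t())
hsv=cv2.cvtColor(im,cv2.COLOR_RGB2HSV)
m=((hsv[...,2]<110)&(hsv[...,1]<110)&(C[...,2]>.028)&(C[...,2]<.045)&(C[...,0]>.48)&(C[...,1]>.15)&(C[...,1]<.45)).astype(np.uint8)
m=cv2.morphologyEx(m,cv2.MORPH_CLOSE,np.ones((7,7)))
n,l,s,c=cv2.connectedComponentsWithStats(m)
for k in range(1,n):
    if s[k,4]<200: continue
    q=C[(l==k)&(C[...,2]>.031)&(C[...,2]<.045)]; r=cv2.minAreaRect((q[:,:2]*1000).astype(np.float32)); print(s[k],c[k],r,np.median(q[:,2]))
E
```

```text
45.2167
[216  83  47  45 955] [239.14764398 105.39267016] ((561.2432250976562, 344.8353271484375), (45.43575668334961, 56.72523880004883), 27.146839141845703) 0.03593665288736575
[293  98  45  41 690] [317.16521739 119.01304348] ((544.8673095703125, 234.05166625976562), (44.999176025390625, 57.13519287109375), 19.4061336517334) 0.036223174008110925
```

View pics/w10.png

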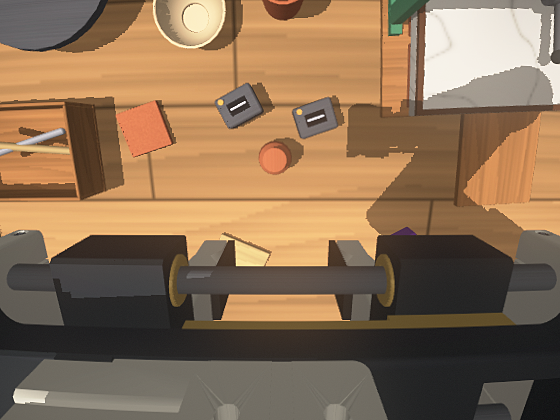

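View pics/t10.png

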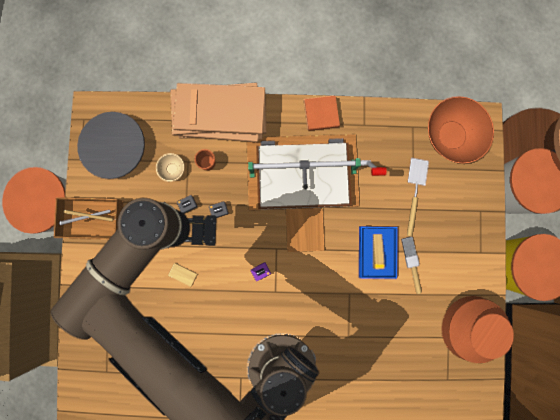

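```bash
python3 - <<'E'
from h import *
im,d,i,T,C=grab('top')
for v in range(166,190,2): print(v,[w2p(C[v,u]).round(3).tolist() for u in (304,306)])
for p,a in [((.545,.234,.014),19.4),((.561,.345,.014),27.1)]:
    for k in (0,180): print(robot.ik(p,down(a+k)))
for k in (0,180): print(robot.ik(p2w(.04,-.08,.06),down(3.65+k)))
E
```

```text
166 [[0.131, 0.001, 0.116], [0.131, -0.006, 0.113]]
168 [[0.125, 0.001, 0.109], [0.125, -0.006, 0.112]]
170 [[0.119, 0.001, 0.108], [0.119, -0.006, 0.106]]
172 [[0.113, 0.001, 0.105], [0.112, -0.005, 0.106]]
174 [[0.105, 0.002, 0.108], [0.106, -0.005, 0.103]]
176 [[0.099, 0.002, 0.107], [0.099, -0.005, 0.107]]
178 [[0.092, 0.002, 0.107], [0.092, -0.004, 0.109]]
180 [[0.085, 0.003, 0.113], [0.084, -0.003, 0.118]]
182 [[0.079, 0.003, 0.107], [0.079, -0.004, 0.107]]
184 [[0.072, 0.003, 0.112], [0.072, -0.004, 0.106]]
186 [[0.064, 0.004, 0.117], [0.064, -0.002, 0.118]]
188 [[0.059, 0.004, 0.106], [0.058, -0.003, 0.108]]
[ 42.10406705  25.3603278  -23.73408301   0.         -40.90558919
  67.29593295]
[  42.10406705   25.3603278   -23.73408301    0.          -40.90558919
 -112.70406705]
[ 48.52180201  30.09605673 -14.80617622   0.         -45.09776705
  68.57819799]
[  48.52180201   30.09605673  -14.80617622    0.          -45.09776705
 -111.42180201]
[  4.75613737  24.003557   -18.01703597   0.         -47.97940704
  88.89386263]
[  4.75613737  24.003557   -18.01703597   0.         -47.97940704
 -91.10613737]
```

```bash
cat >> h.py <<'E'
def find_weights():
    im,d,i,T,C=grab('wrist'); hsv=cv2.cvtColor(im,cv2.COLOR_RGB2HSV)
    m=((hsv[...,2]<110)&(hsv[...,1]<110)&(C[...,2]>.028)&(C[...,2]<.045)&(C[...,0]>.42)&(C[...,1]>.12)&(C[...,1]<.50)&(C[...,0]<.75)).astype(np.uint8)
    m=cv2.morphologyEx(m,cv2.MORPH_CLOSE,np.ones((7,7))); n,l,s,c=cv2.connectedComponentsWithStats(m); out=[]
    for k in range(1,n):
        if s[k,4]<200: continue
        q=C[(l==k)&(C[...,2]>.031)&(C[...,2]<.045)]; (x,y),(w,h),a=cv2.minAreaRect((q[:,:2]*1000).astype(np.float32))
        if w>h: a=a-90; w,h=h,w
        out.append((x/1000,y/1000,a,w,h)); print('weight',np.round(out[-1],3))
    return out
def pick(w):
    x,y,a=w[:3]; R=down(a)
    robot.goto([x,y,.13],R); robot.move_gripper(.85)
    robot.servo_line([x,y,.014],R,speed=.07); print('F',np.round(robot.read_force(),1))
    robot.move_gripper(0); print('width',robot.read_grip_width()*88)
    robot.servo_line([x,y,.16],R,speed=.08); print('width',robot.read_grip_width()*88,'F',np.round(robot.read_force(),1),robot.read_t())
E
python3 - <<'E'
from h import *
ws=find_weights(); b=min(ws,key=lambda w:w[1]); pick(b)
grab('wrist','w11.png')
E
```

```text
weight [ 0.561  0.345 27.362 45.138 56.596]
weight [ 0.545  0.234 19.234 44.926 57.431]
F [-0.7 -0.1  1.1]
width 58.032919324817804
width 57.89417899870794 F [ 0.4 -0.3 -7.7] 51.05
```

View pics/w11.png

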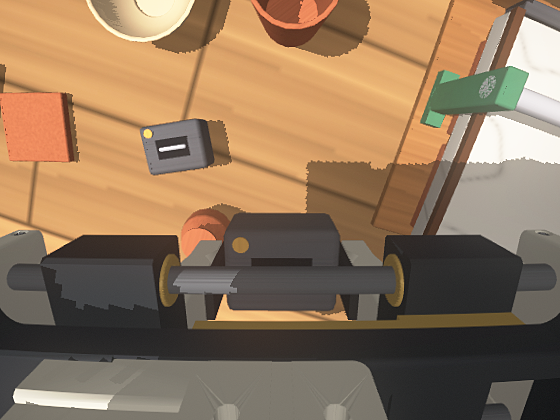

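```bash
cat >> h.py <<'E'
def place(px,py):
    R=down(3.65); 
    robot.goto(p2w(-.10,py,.17),R); print('width',robot.read_grip_width()*88,'F',np.round(robot.read_force(),1))
    robot.servo_line(p2w(px,py,.10),R,speed=.12)
    f0=robot.read_force()[2]
    for z in np.arange(.068,.0559,-.0015):
        robot.servo_line(p2w(px,py,z),R,speed=.03); f=robot.read_force()[2]
        if f-f0>4: break
    print('touch',z,f0,f)
    w=robot.read_grip_width(); robot.move_gripper(w+.13)
    robot.servo_line(p2w(px,py,.10),R,speed=.06); robot.servo_line(p2w(-.10,py,.2),R,speed=.15); print(robot.read_t())
E
python3 - <<'E'
from h import *
place(.04,-.08)
im,d,i,T,C=grab('wrist','w12.png'); grab('side','s12.png')
E
```

```text
width 58.106772079180224 F [-0.2  0.1 -7.3]
touch 0.0605 -7.0502270939535245 6.573568604115003
59.0833
```

View pics/w12.png

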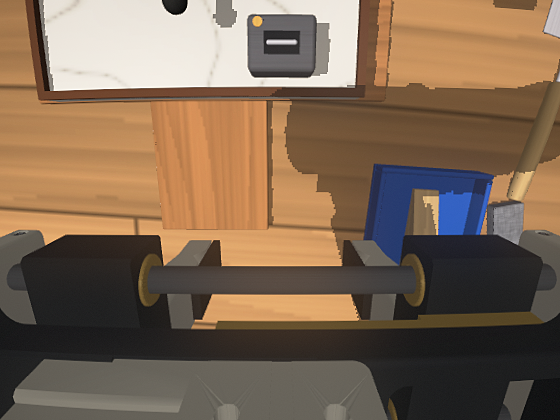

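Weight B lies flat on the slab, inside the lip, at (281,45), clear of the foot. Next is the other weight.

```bash
python3 - <<'E'
from h import *
robot.goto([.46,.285,.33],down(0))
ws=find_weights(); assert len(ws)==1
pick(ws[0]); grab('wrist','w13.png')
E
```

```text
weight [ 0.561  0.345 27.243 45.55  56.739]
F [ 0.5 -0.3 -0.2]
width 58.13839276343952
width 58.165295825006375 F [ 0.2  0.3 -5.9] 66.425
```

View pics/w13.png

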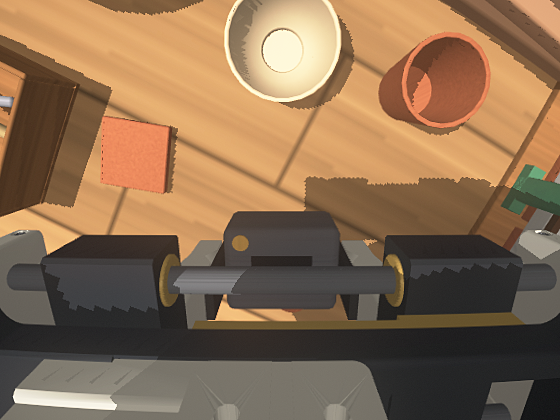

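```bash
python3 - <<'E'
from h import *
place(.04,.09)
grab('wrist','w14.png')
robot.goto([.36,.2,.35],down(30))
im,d,i,T,C=grab('side','s14.png'); im,d,i,T,C=grab('top','t14.png')
cv2.imwrite('pics/t14c.png',cv2.resize(im[120:290,150:430,::-1],None,fx=2.8,fy=2.8,interpolation=cv2.INTER_CUBIC))
for u,v in [(270,192),(322,194),(335,156)]: print((u,v),w2p(C[v,u]).round(4))
m=(C[...,2]>.075)&(C[...,2]<.092); 
hsv=cv2.cvtColor(im,cv2.COLOR_RGB2HSV); Q=w2p(C)
for s in (1,-1):
    k=(hsv[...,2]<120)&(hsv[...,1]<110)&m&(Q[...,0]>.01)&(Q[...,0]<.085)&(s*Q[...,1]>.03)&(s*Q[...,1]<.15); print(k.sum(),Q[k].mean(0).round(4),Q[k].min(0).round(3),Q[k].max(0).round(3))
hsvm=(hsv[...,0]<5)&(hsv[...,1]>215)
v,u=np.mgrid[0:420,0:560];k=hsvm&(u>365)&(u<395)&(v>160)&(v<182);print('grip',np.median(C[k],0))
k=(hsv[...,1]<170)&(u>360)&(u<398)&(v>228)&(v<277)&(C[...,2]>.012)&(C[...,2]<.05)&(np.abs(C[...,1]+.324)<.05); q=C[k]; print('wedge',q.min(0),q.max(0),q.mean(0))
print(robot.read_t())
E
```

```text
width 57.79296314885938 F [-0.   0.5 -6.3]
touch 0.0605 -6.666091394916108 9.530010553381198
74.2917
(270, 192) [0.053  0.1168 0.0794]
(322, 194) [ 0.0395 -0.058   0.079 ]
(335, 156) [ 0.1729 -0.1125  0.0517]
180 [0.0388 0.0881 0.0835] [0.018 0.063 0.075] [0.061 0.115 0.092]
206 [ 0.0371 -0.0796  0.083 ] [ 0.017 -0.109  0.075] [ 0.06  -0.05   0.091]
grip [ 0.65427429 -0.27300507  0.2600813 ]
wedge [ 0.3521273  -0.34840628  0.01244472] [ 0.47282877 -0.30799897  0.04924079] [ 0.41440533 -0.32307737  0.02951099]
75.4333
```

View pics/t14c.png

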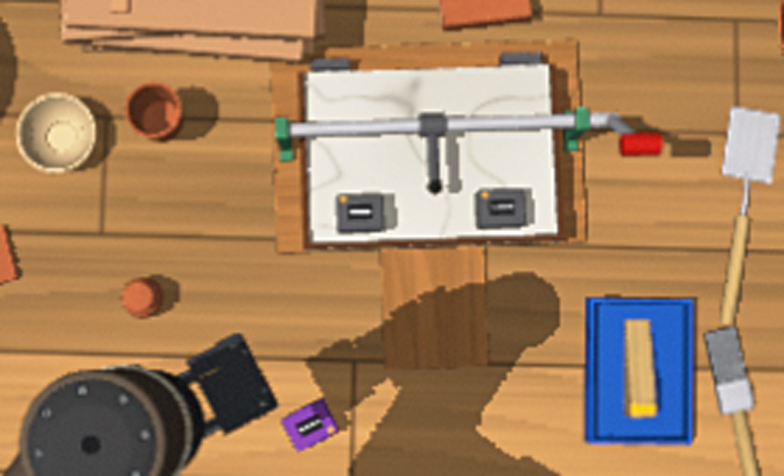

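View pics/s14.png

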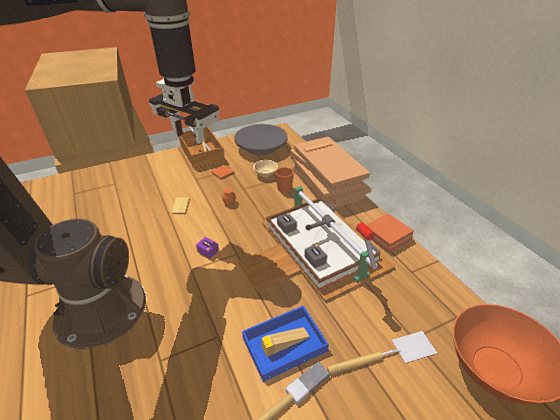

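View pics/w14.png

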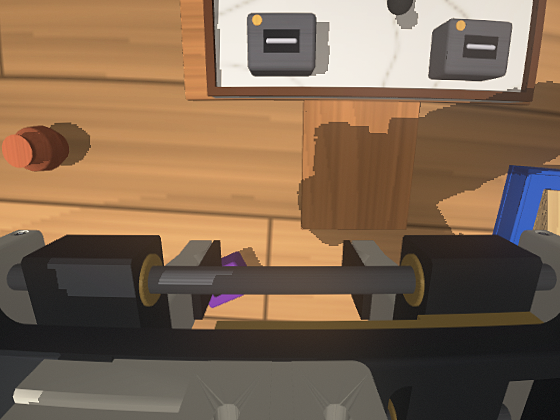

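```bash
python3 - <<'E'
from rig import robot
print(robot.read_force()); robot.job_done()
E
```

```text
[-0.57807932  0.52409117 -1.34451312]
the job is handed in; nothing more can be done
```

I shut the press and handed the job in at about 75 s; the hand-in gives no verdict.

- **Wedge:** I drew it out in 6 mm tugs at 2 cm/s, then put it in the blue tray. It lies within about 5 mm of the tray's centre.
- **Slab:** the depth readings put it level on the tiles, top about 47 mm up. I had no reading of the hinge speed; at that draw speed the front edge should have sunk far below the limit.
- **Lever:** with the slab bare, I pulled it until the arm stalled against the stop at 27 to 28 N, then brought it back. The grip is where it was at the start, to within 1 mm.
- **Weights:** I found only two dark iron weights on the table; the purple one was left alone. Both lie flat on the slab at press (0.04, 0.09) and (0.04, -0.08), well within the allowed area.
- **Bystanders:** none shows as moved in the last pictures, but I did not measure them one by one.

No check failed. The force dipped once during the wedge draw, perhaps the grip slackening, but the wedge slipped no more than 1 mm.

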